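# Put the specimen changer in order and fill it

### The arm

A 7-joint arm with a two-finger parallel gripper is mounted at the origin on a cart in front of the work surface, level with it; the furniture and walls round the work are solid. World frame = base frame: x ahead of the robot, y to its left, z up, the work surface at z = 0. Lengths are in m, angles in rad, forces in N, time in s.
With the tool pointing down it reaches from about 0.425 to 0.825 m from the base axis. Payload 3.6 kg.
Tool frame: the origin (TCP) lies midway between the tips of the shut fingers; the grasp point (between the pads) lies 19 mm behind it; z points along the fingers, y is the line along which they close (so a half turn about z gives the same grasp; the last joint's range is limited). The gripper opens to 93 mm and grips with 3 to 60 N. Pads are 15 mm wide; open, the fingers measure 128 mm over their backs; the gripper's body (75 mm by 188 mm) begins 65 mm behind the grasp point.
Start: joints at [1.278, 0.615, -0.013, 1.423, 0.008, 1.103, -0.04], TCP at [0.171, -0.627, 0.219] pointing down, gripper open.
Joint ranges: [-3.12, 3.12], [-0.3, 2.06], [-1.34, 1.32], [0.26, 2.42], [-1.36, 4.5], [0.01, 1.98], [-2.84, 2.84]. Speed limits (rad/s): [2.79, 2.79, 3.14, 3.14, 3.14, 3.14, 3.14].

### API

Orientations are given as a rotation vector (axis times angle).
In Python, from plant import robot, snapshot, camera_model gives the robot as it stands.
- The arm moves only by the shell command python3 -m jog 'ROWS' [OPENING] [FORCE]. ROWS is JSON, one flat list of numbers, 6 for each row, row after row: the shift along the tool's x, y, z in cm, then the turn, a rotation vector about the tool's x, y, z in degrees. A call has 1 to 12 rows; each row is the pose to reach, as a shift and turn from the pose commanded when the call began, along the tool's axes at that moment; what a row does not reach only later rows make up. A row lasts 1/8 s, in which the tool goes at most 62.5 mm and 10.7 degrees, less where a joint would pass 70% of its speed; a pose out of reach is approached as far as the arm can. A call with a gripper value outside its range is refused whole. OPENING is the opening, from 0 (shut) to 1 (fully open), set as the call begins (- or left out, the last holds). The fingers move at their own pace and stop on an object; FORCE is the grip in N (left out, the last holds). Time passes only in rows, so rows that repeat a pose let the fingers close. It gives the time, the measured TCP pose, the force, the opening and the grip force at its end, in the units of the state.
- robot.get_obs(): the state, without advancing time (a new reading comes with each control period).
- snapshot(name): name is "side" or "top"; returns the picture (384x512x3 uint8, red, green, blue); there is no depth.
- camera_model(name): a dict with "fx", "fy", "cx", "cy" (pixels), "rvec" (rotation vector, rad) and "tvec" (3), from world to camera coordinates, as OpenCV has them. Camera axes: x right, y down, z forward; pixel columns grow to the right and rows downward; lengths in m; the calibration is good to about 2 mm. A picture is of the moment at which its call begins. camera_model takes no time and is no camera call.
- robot.finish_job(): hands the job in; it is judged then, once.
The state is a dict: "time": time; "qpos": joint angles; "qvel": joint speeds; "joint_efforts": joint torques, N m; "tool_pos": TCP position; "orientation": TCP orientation; "force": force on the tool from outside, world axes, zero at the start; "wrist_torque": the same for the moment, N m; "grip_width": finger opening in m; "finger_force": force on a finger pad.
Only numpy, scipy, OpenCV 4.12 (cv2) and the standard library are available. Lean on these libraries where they do the work, as an engineer would, in place of code of your own. Each camera call takes 0.05 s, during which the arm holds its last target. There are 200 camera calls.

### The job

In the rotary specimen changer the red and the green specimen stand in each other's cups: swap them, parking one in the free well of the bench rack (or any free spot) on the way, and load the ivory and the black specimen from the rack as well, so that all four stand in the cup whose collar has their own colour (the ivory one in the white cup). The white and the black cup start under the clear cover, so turn the changer by its knob to bring them round to the open side. Keep every specimen upright with its polished face up, leave each one flat on the floor of its cup, and let go of everything.

Things in the scene. Friction and masses are not known exactly. Their poses are not given: they have to be found in the camera images.
- red_mid (a point): centre (half-way up) of the red specimen, an upright moulded cylinder 32 mm in diameter and 18 mm tall; starts in the green cup
- green_mid (a point): centre (half-way up) of the green specimen, an upright moulded cylinder 30 mm in diameter and 16 mm tall; starts in the red cup
- ivory_mid (a point): centre (half-way up) of the ivory (cream-white) specimen, an upright cylinder 30 mm in diameter and 22 mm tall; starts in a well of the rack
- dark_mid (a point): centre (half-way up) of the black specimen, an upright cylinder 30 mm in diameter and 20 mm tall, with a small pale metal piece in its top; starts in a well of the rack
- red_cup (a point): centre of the floor of the cup with red collar and floor, one of five cups on the turntable, 78 mm from its axis, 72 degrees apart; from above, counter-clockwise: red, spare (cork-brown, empty), black, white, green. The floor is the flat table top, 20 mm above the bench; the collar is 46 mm wide inside, 53 mm outside, 6 mm high
- green_cup (a point): the same for the cup with the green collar
- white_cup (a point): the same for the cup with the white collar; at the start under the fixed clear cover, which lies 50 to 53 mm above the bench, reaches 117 mm from the axis and has a skirt round its edge; the changer's base is 118 mm in radius
- black_cup (a point): the same for the cup with the black collar; under the clear cover at the start
- knob (a point): on the turntable's axis, half-way up the grip of its round black knob (44 mm wide, grip 63 to 82 mm, top 85 mm above the bench). Knob and cups turn as one, freely either way, with slight friction (0.06 N m), and stay where left. This frame stays fixed: its -x axis points to the middle of the changer's open side, which spans 84 degrees either side of -x; the rest lies under the cover
- free_well (a point): centre of the floor of the free well of the bench rack: a grey plastic block 80 x 212 mm, 16 mm tall, with three round wells 45 mm wide, 5 mm deep (floor 11 mm above the bench) in a row along this frame's y axis, 70 mm apart; the other two wells lie towards -y and hold the ivory and the black specimen
Things that resemble listed ones, but are neither listed nor needed, are in the scene too. There is more than one size of the part that bears red_mid; the job needs the largest.

How it is judged:
At the end, for the whole second after the job is handed in: Red, green, ivory and black specimen stand in the red, green, white and black cup: each within 10 mm of the cup's centre, resting on its floor (centre at most 2.5 mm higher than when lying flat), polished face up within 0.1 rad (horizontal distance between red_mid and red_cup below 0.01 m and z of red_mid in the frame of red_cup below 0.0115 m and horizontal distance between green_mid and green_cup below 0.01 m and z of green_mid in the frame of green_cup below 0.0105 m and horizontal distance between ivory_mid and white_cup below 0.01 m and z of ivory_mid in the frame of white_cup below 0.0135 m and horizontal distance between dark_mid and black_cup below 0.01 m and z of dark_mid in the frame of black_cup below 0.0125 m and angle between each of red_mid, green_mid, ivory_mid, dark_mid's own z axis and vertical below 0.1 rad); the robot touches nothing.
It fails at once if a specimen is tipped over (more than 0.8 rad from upright) (angle between any of red_mid, green_mid, ivory_mid, dark_mid's own z axis and vertical above 0.8 rad).
It also fails if it takes over 120 s, if anything falls off the work surface, if the arm or the gripper's body presses on something with over 40 N, if the wrist force passes 120 N, or if a joint passes its speed limit or range.

## Working session

There is one attempt and no reset: what is moved stays moved. The work goes in short steps, Python scripts to look and compute and a shell command to move; the robot and the scene stay as the last step left them, time stands still between calls to the robot, and variables do not carry over. Pictures are saved under pics/ and viewed, at most 16 in all, crops included, and the job is handed in when it is done.

```bash
ls; mkdir -p pics
cat > h.py <<'E'
import numpy as np,cv2
from plant import robot,snapshot,camera_model
from scipy.spatial.transform import Rotation as R
def save(n,img,s=1): cv2.imwrite(f'pics/{n}.png',cv2.resize(img[:,:,::-1],None,fx=s,fy=s,interpolation=cv2.INTER_CUBIC))
def ray(cam,uv,z):
    m=camera_model(cam);Rm=R.from_rotvec(m['rvec']).as_matrix();t=np.array(m['tvec'])
    d=Rm.T@np.array([(uv[0]-m['cx'])/m['fx'],(uv[1]-m['cy'])/m['fy'],1]);c=-Rm.T@t
    return c+d*(z-c[2])/d[2]
def proj(cam,p):
    m=camera_model(cam);q=R.from_rotvec(m['rvec']).as_matrix()@np.array(p)+np.array(m['tvec'])
    return np.array([m['fx']*q[0]/q[2]+m['cx'],m['fy']*q[1]/q[2]+m['cy']])
E
python3 - <<'E'
from h import *
for c in('top','side'):
    i=snapshot(c);save(c+'0',i,1.5);np.save(c+'0.npy',i);m=camera_model(c);print(m, -R.from_rotvec(m['rvec']).as_matrix().T@np.array(m['tvec']))
print(robot.get_obs())
E
```

```text
pics
{'fx': 497.2506864320247, 'fy': 497.2506864320247, 'cx': 251.5803123243362, 'cy': 196.42577511743085, 'rvec': array([ 2.16526445, -2.22097893,  0.08259042]), 'tvec': array([0.08483646, 0.50967853, 1.04768903])} [0.44269846 0.08366215 1.07779425]
{'fx': 452.7665714818564, 'fy': 452.7665714818564, 'cx': 254.64293504815288, 'cy': 192.57984413979528, 'rvec': array([ 0.20354965, -2.61588496,  1.56775161]), 'tvec': array([0.53163792, 0.05682013, 0.99620269])} [0.38858938 0.92461277 0.52189724]
{'time': 0.1, 'qpos': array([ 1.27747649,  0.61582831, -0.01261027,  1.42470647,  0.00809964,
        1.10341313, -0.04035767]), 'qvel': array([ 0.00174108, -0.00202061,  0.00070145, -0.00290782, -0.00189468,
       -0.00061448,  0.00053978]), 'joint_efforts': array([ 1.04804469e-03, -4.60043764e+01,  2.09695827e-01, -1.66244423e+01,
       -6.12459797e-02,  1.69873203e-02,  9.42581778e-05]), 'tool_pos': array([ 0.17120481, -0.62631802,  0.21760393]), 'orientation': array([-3.11139538e+00, -4.17733315e-01,  5.30463439e-04]), 'force': array([ 0.11252444, -0.52992634, -0.47066002]), 'wrist_torque': array([-0.0639149 ,  0.07082429, -0.00167169]), 'finger_force': 0.0, 'grip_width': 0.09329080762748988}
```

View pics/top0.png

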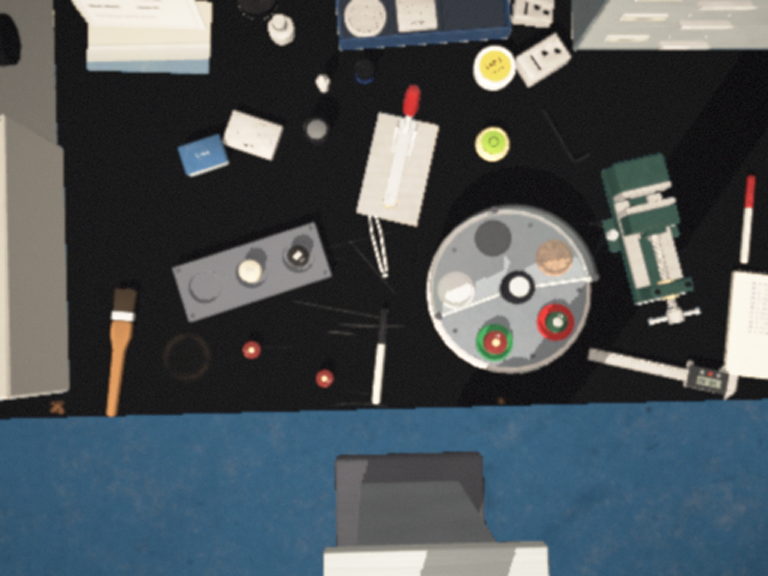

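View pics/side0.png

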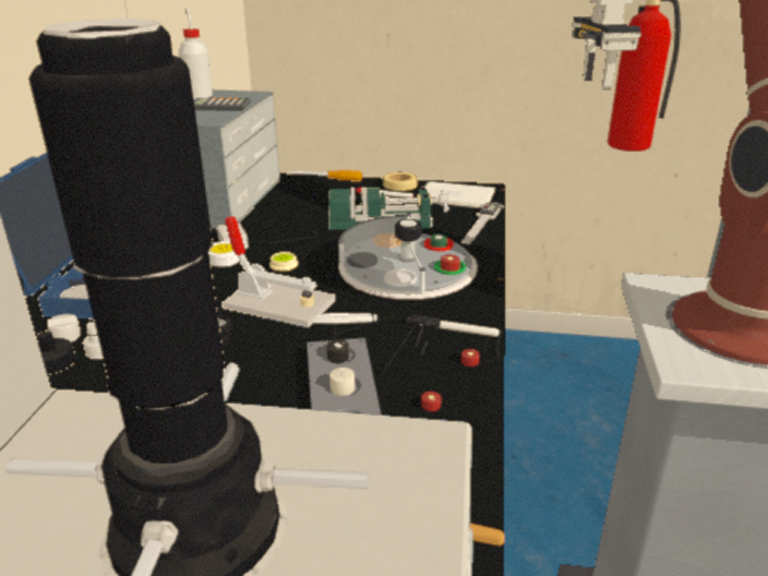

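Top view (1.5x pixels): the changer's knob is at (518,287). The red specimen is in the green cup at (495,342), and the green one is in the red cup at (556,322). The brown cup is at (553,257), black at (492,238) and white at (458,289), the last under the cover. In the rack, the free well is at (206,287), ivory at (251,271) and black at (299,255).
There are three candidates for the red specimen: (495,342) in the green cup, (252,350) and (325,378) on the bench. The one in the green cup fits, because it starts there and looks largest. I'll confirm it in a crop.

Run:
```python
from h import *
i=np.load('top0.npy')
a=cv2.resize(i[130:255,275:405],None,fx=4,fy=4,interpolation=cv2.INTER_CUBIC)
b=cv2.resize(i[215:265,150:235],None,fx=3,fy=3,interpolation=cv2.INTER_CUBIC)
c=np.zeros((500,520+255,3),np.uint8);c[:,:520]=a;c[:150,520:]=b
d=cv2.resize(i[145:215,110:225],None,fx=2.2,fy=2.2,interpolation=cv2.INTER_CUBIC);c[200:200+d.shape[0],520:520+d.shape[1]]=d
save('crop1',c)
hsv=cv2.cvtColor(i,cv2.COLOR_RGB2HSV)
red=((hsv[...,0]<8)|(hsv[...,0]>172))&(hsv[...,1]>130)&(hsv[...,2]>60)
grn=(hsv[...,0]>45)&(hsv[...,0]<85)&(hsv[...,1]>90)&(hsv[...,2]>40)
gray=i.min(axis=2)
def comps(m,z,box,mn=15):
    x0,y0,x1,y1=box;mm=np.zeros(m.shape,np.uint8);mm[y0:y1,x0:x1]=m[y0:y1,x0:x1]
    n,l,s,ce=cv2.connectedComponentsWithStats(mm)
    for k in range(1,n):
        if s[k,4]>=mn: 
            q=s[k,:2]+(s[k,2:4]-1)/2
            print(s[k],ce[k].round(1),'cent',ray('top',ce[k],z).round(4),'bbox',ray('top',q,z).round(4))
print('red');comps(red,.03,(140,190,400,260))
print('green');comps(grn,.03,(275,190,400,260))
print('knobwhite');comps(gray>150,.085,(330,175,362,207))
print('ivory');comps(gray>130,.033,(155,165,178,192))
print('rackgrey');comps((gray>75)&(gray<140),.016,(110,140,225,218),500)
```

```text
red
[358 203  25  24 296] [369.4 214.4] cent [ 0.4664 -0.1758  0.03  ] bbox [ 0.4663 -0.177   0.03  ]
[323 221  14  15 124] [329.5 228.2] cent [ 0.4395 -0.0902  0.03  ] bbox [ 0.44   -0.0903  0.03  ]
[161 227  13  13 101] [167.4 232.8] cent [0.4387 0.2506 0.03  ] bbox [0.4383 0.2514 0.03  ]
[210 246  13  13  95] [215.8 251.8] cent [0.3964 0.1499 0.03  ] bbox [0.396  0.1495 0.03  ]
green
[318 216  24  24 235] [328.7 227.8] cent [ 0.4406 -0.0886  0.03  ] bbox [ 0.4411 -0.0904  0.03  ]
knobwhite
[330 175  32  32 548] [345.9 190.2] cent [ 0.515  -0.1169  0.085 ] bbox [ 0.5144 -0.116   0.085 ]
[340 184  13  14 140] [345.8 190.8] cent [ 0.5139 -0.1166  0.085 ] bbox [ 0.5144 -0.117   0.085 ]
ivory
[155 165  23  27 397] [164.5 179.2] cent [0.5516 0.2546 0.033 ] bbox [0.554  0.2513 0.033 ]
rackgrey
[115 148 106  67 838] [166.6 179.9] cent [0.5517 0.2528 0.016 ] bbox [0.5493 0.251  0.016 ]
```

View pics/crop1.png

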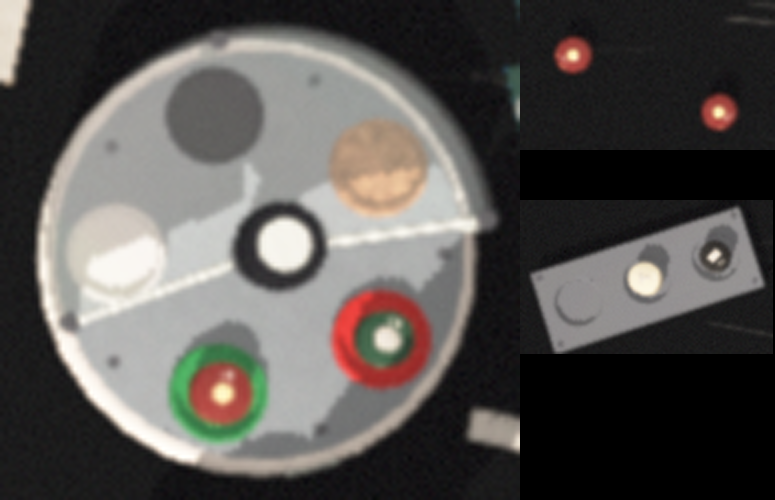

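The crop confirms it. The red specimen in the green cup is about 15 px across, against 13 px for the two on the bench, so it is the largest and the one to use. Next I'll compute positions and the first move.

```bash
cat >> h.py <<'E'
def to(x,y,z,yaw,n=''):
    "row (cm,deg) from the present pose to TCP xyz with closing axis y at world angle yaw (deg), tool down"
    o=robot.get_obs();R0=R.from_rotvec(o['orientation']);c,s=np.cos(np.radians(yaw)),np.sin(np.radians(yaw))
    T=R.from_matrix(np.column_stack([[-s,c,0],[c,s,0],[0,0,-1]]))
    print(n,np.r_[R0.inv().apply(np.array([x,y,z])-o['tool_pos'])*100,(R0.inv()*T).as_rotvec(degrees=True)].round(2).tolist())
def here():
    o=robot.get_obs();M=R.from_rotvec(o['orientation']).as_matrix()
    print('t',o['time'],'tcp',o['tool_pos'].round(4),'yaw',np.degrees(np.arctan2(M[1,1],M[0,1])).round(1),'tilt',np.degrees(np.arccos(-M[2,2])).round(2),'grip',round(o['grip_width'],4),'F',o['force'].round(1),'ff',o['finger_force'],'q7',o['qpos'][6].round(2))
E
python3 - <<'E'
from h import *
i=np.load('top0.npy');g=i.min(axis=2)
for n,uv,z in [('redcup',(370,214.5),.026),('greencup',(329.5,227.5),.026),('red',(329.7,228.2),.038),('greenspec',(370.3,214.5),.036),('knob',(345.9,190.7),.085),('well',(136.8,191.4),.014),('ivory',(166.8,180.9),.033),('black',(198.2,170.9),.031)]:
    print(n,ray('top',uv,z).round(4))
m=(g>170).astype(np.uint8);m[:, :157]=0;m[:,178:]=0;m[:168]=0;m[194:]=0
s=cv2.connectedComponentsWithStats(m);print(s[2],s[3])
# same points in side view for check
j=np.load('side0.npy')
for n,p in [('knobtop',(.514,-.117,.085)),('redtop',(.4395,-.09,.038)),('ivorytop',(.5515,.2505,.033)),('blacktop',(.57,.18,.031))]: print(n,proj('side',p).round(1))
to(.4405,-.0895,.10,-77,'above red');here()
E
```

```text
redcup [ 0.4664 -0.178   0.026 ]
greencup [ 0.4411 -0.091   0.026 ]
red [ 0.4396 -0.0894  0.038 ]
greenspec [ 0.4661 -0.1761  0.036 ]
knob [ 0.514  -0.1168  0.085 ]
well [0.5288 0.3172 0.014 ]
ivory [0.5478 0.2498 0.033 ]
black [0.5676 0.1835 0.031 ]
[[     0      0    512    384 196446]
 [   159    174     15     14    162]] [[255.57372509 191.50904574]
 [166.09876543 180.5308642 ]]
knobtop [271.5 149. ]
redtop [299.8 172.6]
ivorytop [226.3 249.5]
blacktop [224.8 229.3]
above red [40.14, -44.65, 11.86, -0.13, 0.0, 2.29]
t 0.1 tcp [ 0.1712 -0.6263  0.2176] yaw -74.7 tilt 0.13 grip 0.0933 F [ 0.1 -0.5 -0.5] ff 0.0 q7 -0.04
```

```bash
python3 -m jog '[40.1,-44.6,7.5,0,0,2.3, 40.1,-44.6,7.5,0,0,2.3, 40.1,-44.6,7.5,0,0,2.3, 40.1,-44.6,7.5,0,0,2.3, 40.1,-44.6,7.5,0,0,2.3, 40.1,-44.6,7.5,0,0,2.3, 40.1,-44.6,7.5,0,0,2.3, 40.1,-44.6,7.5,0,0,2.3, 40.1,-44.6,7.5,0,0,2.3, 40.1,-44.6,7.5,0,0,2.3, 40.1,-44.6,7.5,0,0,2.3, 40.1,-44.6,11.8,0,0,2.3]' 0.58 20; python3 -c "
from h import *
here();to(.4400,-.0897,.028,-77)"
```

```text
time: 1.6
tool_pos: [0.4432, -0.092, 0.1022]
orientation: [3.119, 0.355, 0.011]
force: [-0.1, -0.5, -0.6]
grip_width: 0.0535
finger_force: 0.0
t 1.6 tcp [ 0.4432 -0.092   0.1022] yaw -77.0 tilt 0.44 grip 0.0535 F [-0.1 -0.5 -0.6] ff 0.0 q7 -1.24
 [-0.31, -0.32, 7.41, 0.2, -0.39, -0.01]
```

```bash
python3 -m jog '[-0.3,-0.3,5.4,0.2,-0.4,0, -0.3,-0.3,5.4,0.2,-0.4,0, -0.3,-0.3,5.4,0.2,-0.4,0, -0.3,-0.3,5.4,0.2,-0.4,0]' ; python3 -c "
from h import *
here();to(.4400,-.0897,.028,-77)
a=snapshot('top')[195:255,280:400];b=snapshot('side')[130:190,250:370]
save('p2',np.hstack([a,b]),3)"
```

```text
time: 2.1
tool_pos: [0.4385, -0.0895, 0.0488]
orientation: [-3.12, -0.354, 0.004]
force: [0.3, 0.2, 0.6]
grip_width: 0.0544
finger_force: 0.0
t 2.1 tcp [ 0.4385 -0.0895  0.0488] yaw -77.1 tilt 0.17 grip 0.0544 F [0.3 0.2 0.6] ff 0.0 q7 -1.26
 [0.14, 0.05, 2.08, -0.09, 0.15, -0.06]
```

View pics/p2.png

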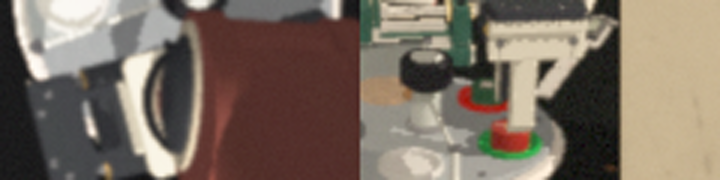

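The picture shows the near finger in line with the red specimen. Its apparent offset of about 3 px matches the 13° yaw of the closing line. Now I'll descend and grip.

```bash
python3 -m jog '[0.1,0.05,2.1,0,0,0, 0.1,0.05,2.1,0,0,0, 0.1,0.05,2.1,0,0,0]' ; python3 -m jog '[0,0,0,0,0,0, 0,0,0,0,0,0, 0,0,0,0,0,0, 0,0,0,0,0,0]' 0.2 20; python3 -c "
from h import *
here();to(.5283,.3170,.10,-77)"
```

```text
time: 2.58
tool_pos: [0.4382, -0.089, 0.0265]
orientation: [-3.119, -0.355, 0.01]
force: [-0.1, 0.4, 0.4]
grip_width: 0.0541
finger_force: 0.0
time: 3.08
tool_pos: [0.4395, -0.0894, 0.0263]
orientation: [-3.12, -0.355, 0.006]
force: [2.0, -1.7, 5.6]
grip_width: 0.0312
finger_force: 20.9
t 3.075 tcp [ 0.4395 -0.0894  0.0263] yaw -77.0 tilt 0.25 grip 0.0312 F [ 2.  -1.7  5.6] ff 20.898855910490965 q7 -1.26
 [17.75, -37.62, -7.36, -0.12, 0.22, -0.03]
```

```bash
python3 -m jog '[0,0,-6,0,0,0, 0,0,-7.4,0,0,0, 17.75,-37.6,-7.4,0,0.2,0, 17.75,-37.6,-7.4,0,0.2,0, 17.75,-37.6,-7.4,0,0.2,0, 17.75,-37.6,-7.4,0,0.2,0, 17.75,-37.6,-7.4,0,0.2,0, 17.75,-37.6,-7.4,0,0.2,0, 17.75,-37.6,-7.4,0,0.2,0, 17.75,-37.6,-7.4,0,0.2,0, 17.75,-37.6,-2,0,0.2,0, 17.75,-37.6,-2,0,0.2,0]' ; python3 -c "
from h import *
here();to(.5283,.3170,.0190,-77)
a=snapshot('top')[130:250,90:240];b=snapshot('side')[200:320,150:300]
save('p3',np.hstack([a,b]),2.5)"
```

```text
time: 4.58
tool_pos: [0.5224, 0.3132, 0.0416]
orientation: [3.118, 0.353, -0.024]
force: [-0.2, 0.4, 0.4]
grip_width: 0.0313
finger_force: 20.0
t 4.575 tcp [0.5224 0.3132 0.0416] yaw -77.1 tilt 0.9 grip 0.0313 F [-0.2  0.4  0.4] ff 19.999499022960663 q7 -1.92
 [0.7, -0.24, 2.25, 0.09, 0.9, -0.09]
```

View pics/p3.png

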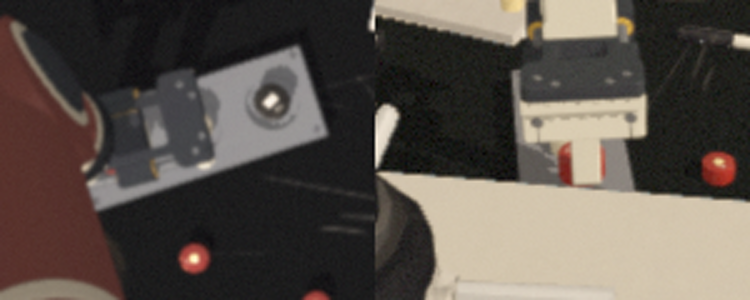

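The red specimen is held upright over the free well. The ivory one stays hidden behind the gripper, and the black one is visible undisturbed. Let the arm settle, then lower.

```bash
python3 -m jog '[0,0,1.3,0,0,0, 0,0,1.3,0,0,0, 0,0,1.3,0,0,0]' ; python3 -c "
from h import *
here();to(.5283,.3170,.0180,-77)"
```

```text
time: 5.05
tool_pos: [0.5268, 0.3174, 0.0334]
orientation: [-3.118, -0.355, 0.005]
force: [1.0, -0.9, -0.5]
grip_width: 0.0315
finger_force: 20.0
t 5.05 tcp [0.5268 0.3174 0.0334] yaw -77.0 tilt 0.27 grip 0.0315 F [ 1.  -0.9 -0.5] ff 19.99961256980896 q7 -1.92
 [0.14, 0.08, 1.54, -0.22, 0.15, -0.02]
```

```bash
python3 -m jog '[0.1,0.05,1.0,0,0,0, 0.1,0.05,1.4,0,0,0, 0.1,0.05,1.4,0,0,0, 0.1,0.05,1.4,0,0,0]' ; python3 -m jog '[0,0,0,0,0,0, 0,0,0,0,0,0, 0,0,-4,0,0,0, 0,0,-8,0,0,0]' 0.58; python3 -c "
from h import *
here();to(.4664,-.1770,.10,-77)"
```

```text
time: 5.55
tool_pos: [0.5275, 0.3171, 0.0187]
orientation: [-3.118, -0.355, 0.006]
force: [-0.6, 0.7, -0.0]
grip_width: 0.0312
finger_force: 20.0
time: 6.05
tool_pos: [0.5276, 0.3167, 0.0994]
orientation: [-3.119, -0.355, 0.008]
force: [0.0, 1.2, -0.5]
grip_width: 0.0538
finger_force: 0.0
t 6.05 tcp [0.5276 0.3167 0.0994] yaw -77.0 tilt 0.31 grip 0.0538 F [ 0.   1.2 -0.5] ff 0.0 q7 -1.92
 [-17.06, 46.73, -0.13, -0.18, 0.26, -0.01]
```

```bash
python3 -m jog '[-17.05,46.7,-2,0,0.2,0, -17.05,46.7,-2,0,0.2,0, -17.05,46.7,-2,0,0.2,0, -17.05,46.7,-2,0,0.2,0, -17.05,46.7,-2,0,0.2,0, -17.05,46.7,-2,0,0.2,0, -17.05,46.7,-2,0,0.2,0, -17.05,46.7,-2,0,0.2,0, -17.05,46.7,-2,0,0.2,0, -17.05,46.7,0,0,0.2,0, -17.05,46.7,0,0,0.2,0, -17.05,46.7,4.5,0,0.2,0]' ; python3 -m jog '[0,0,0,0,0,0, 0,0,0,0,0,0]'; python3 -c "
from h import *
here();to(.4663,-.1770,.0280,-77)
i=snapshot('top');a=i[130:250,90:240];b=snapshot('side')[130:210,240:340]
save('p4',np.hstack([cv2.resize(a,None,fx=2.5,fy=2.5),cv2.resize(b,(375,300))]))
print('uv redtop expected',proj('top',(.5275,.3171,.029)))"
```

```text
time: 7.55
tool_pos: [0.4702, -0.1765, 0.0551]
orientation: [-3.121, -0.358, -0.013]
force: [0.1, -0.7, -1.7]
grip_width: 0.0538
finger_force: 0.0
time: 7.8
tool_pos: [0.4674, -0.176, 0.0538]
orientation: [-3.118, -0.357, -0.002]
force: [-0.0, -0.1, 0.7]
grip_width: 0.0537
finger_force: 0.0
t 7.8 tcp [ 0.4674 -0.176   0.0538] yaw -77.0 tilt 0.18 grip 0.0537 F [-0.  -0.1  0.7] ff 0.0 q7 -1.09
 [-0.13, 0.08, 2.58, -0.17, -0.08, 0.04]
uv redtop expected [135.28814469 191.45771447]
```

View pics/p4.png

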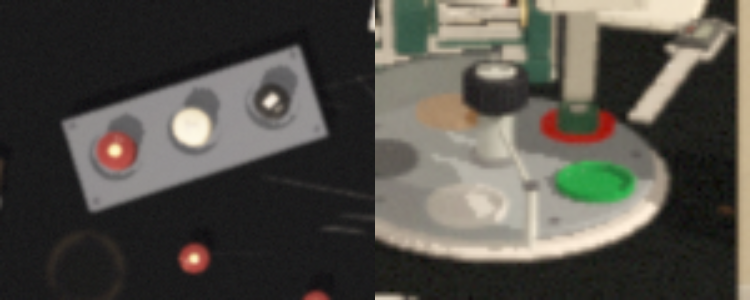

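The red specimen sits flat in the free well at top pixel (136,190), and ivory and black are untouched. In the side view the finger is over the green specimen in the red cup.

```bash
python3 -m jog '[-0.1,0.05,2.55,0,0,0, -0.1,0.05,2.55,0,0,0, -0.1,0.05,2.55,0,0,0, -0.1,0.05,2.55,0,0,0]' ; python3 -c "
from h import *
here()"; python3 -m jog '[0,0,0,0,0,0, 0,0,0,0,0,0, 0,0,0,0,0,0, 0,0,0,0,0,0]' 0.2 20; python3 -c "
from h import *
here();to(.4405,-.0905,.06,-77);to(.4405,-.0905,.028,-77)"
```

```text
time: 8.4
tool_pos: [0.4663, -0.1772, 0.0282]
orientation: [-3.119, -0.355, -0.002]
force: [-0.9, -0.4, -0.2]
grip_width: 0.0538
finger_force: 0.0
t 8.4 tcp [ 0.4663 -0.1772  0.0282] yaw -77.0 tilt 0.18 grip 0.0538 F [-0.9 -0.4 -0.2] ff 0.0 q7 -1.09
time: 8.9
tool_pos: [0.4655, -0.1767, 0.0273]
orientation: [-3.117, -0.355, 0.001]
force: [-0.9, 1.8, 1.9]
grip_width: 0.0293
finger_force: 20.0
t 8.9 tcp [ 0.4655 -0.1767  0.0273] yaw -77.0 tilt 0.23 grip 0.0293 F [-0.9  1.8  1.9] ff 20.000738203525543 q7 -1.09
 [-0.5, -8.98, -3.24, -0.23, 0.0, 0.0]
 [-0.5, -8.96, -0.04, -0.23, 0.0, 0.0]
```

Grip width reads 29.3 mm, so the green specimen is held. Next: lift, move over the green cup and hover.

```bash
python3 -m jog '[0,0,-4,0,0,0, -0.5,-5,-4,0,0,0, -0.5,-8.95,-4,0,0,0, -0.5,-8.95,-2.5,0,0,0, -0.5,-8.95,-1.5,0,0,0, -0.5,-8.95,-1.5,0,0,0]'; python3 -c "
from h import *
here();to(.4408,-.0905,.0285,-77)
b=snapshot('side')[130:210,250:350]
save('p5',b,5)"
```

```text
time: 9.65
tool_pos: [0.4402, -0.0916, 0.0418]
orientation: [-3.118, -0.353, 0.003]
force: [0.3, 0.1, -1.1]
grip_width: 0.0294
finger_force: 20.0
t 9.65 tcp [ 0.4402 -0.0916  0.0418] yaw -77.1 tilt 0.23 grip 0.0294 F [ 0.3  0.1 -1.1] ff 19.99827951192856 q7 -1.23
 [0.09, -0.09, 1.33, -0.21, 0.09, -0.08]
```

View pics/p5.png

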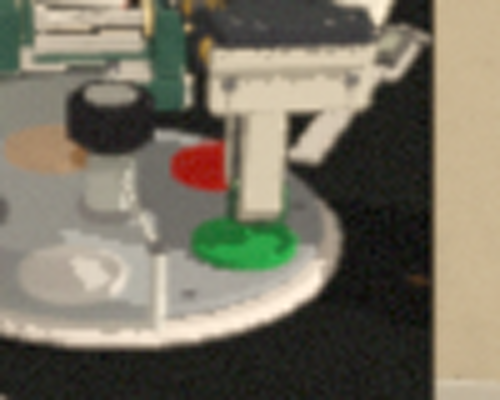

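The picture shows the green specimen in the grip just above the green collar, whose centre is at side pixel (299,178.6). That matches the projected cup position, so the table hasn't turned. Lower and release.

```bash
python3 -m jog '[0.1,-0.1,0.8,0,0,0, 0.1,-0.1,1.3,0,0,0, 0.1,-0.1,1.3,0,0,0, 0.1,-0.1,1.3,0,0,0]' ; python3 -m jog '[0,0,0,0,0,0, 0,0,0,0,0,0, 0,0,-4,0,0,0, 0,0,-8,0,0,0]' 0.58; python3 -c "
from h import *
here();to(.5277,.3171,.11,-77)"
```

```text
time: 10.2
tool_pos: [0.4414, -0.0898, 0.0295]
orientation: [-3.118, -0.355, 0.001]
force: [-0.2, 0.2, -0.7]
grip_width: 0.0294
finger_force: 20.0
time: 10.7
tool_pos: [0.441, -0.0899, 0.1102]
orientation: [-3.118, -0.355, 0.003]
force: [0.8, 0.2, -0.5]
grip_width: 0.0534
finger_force: 0.0
t 10.7 tcp [ 0.441  -0.0899  0.1102] yaw -77.0 tilt 0.24 grip 0.0534 F [ 0.8  0.2 -0.5] ff 0.0 q7 -1.22
 [17.6, -37.71, 0.16, -0.23, 0.07, -0.01]
```

```bash
python3 -m jog '[17.7,-37.7,0,0,0,0, 17.7,-37.7,0,0,0,0, 17.7,-37.7,0,0,0,0, 17.7,-37.7,0,0,0,0, 17.7,-37.7,0,0,0,0, 17.7,-37.7,0,0,0,0, 17.7,-37.7,0,0,0,0, 17.7,-37.7,2,0,0,0, 17.7,-37.7,5,0,0,0, 17.7,-37.7,7,0,0,0, 17.7,-37.7,7,0,0,0]' ; python3 -c "
from h import *
here();to(.5285,.3165,.019,-77)
save('p6',snapshot('top')[180:250,290:400],5)"
```

```text
time: 12.08
tool_pos: [0.5277, 0.3166, 0.0392]
orientation: [-3.12, -0.355, 0.007]
force: [0.2, -0.2, 0.6]
grip_width: 0.0539
finger_force: 0.0
t 12.075 tcp [0.5277 0.3166 0.0392] yaw -77.0 tilt 0.26 grip 0.0539 F [ 0.2 -0.2  0.6] ff 0.0 q7 -1.91
 [0.09, 0.03, 2.02, -0.12, 0.23, -0.0]
```

View pics/p6.png

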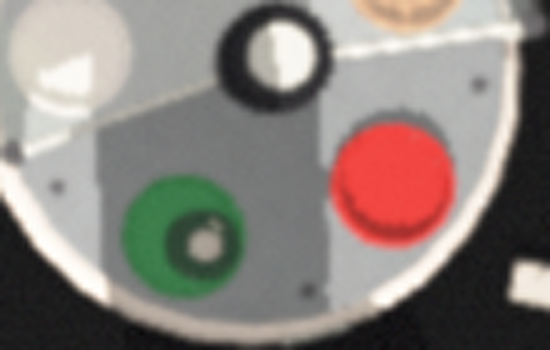

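The top crop shows the green specimen upright and inside its cup, but about 6.5 mm off centre towards the red side. The collars moved: green is now at pixel (326.6,227.2) and red at (368.6,217), so the table has turned about 4° clockwise. I'll pick up red, remeasure the red cup and re-centre green later.

```bash
python3 -m jog '[0.1,0,2.0,0,0,0, 0.1,0,2.0,0,0,0, 0.1,0,2.0,0,0,0, 0.1,0,2.0,0,0,0]' ; python3 -m jog '[0,0,0,0,0,0, 0,0,0,0,0,0, 0,0,0,0,0,0, 0,0,0,0,0,0]' 0.2 20
cat >> h.py <<'E'
def blob(m,z,box,cam='top'):
    x0,y0,x1,y1=box;mm=np.zeros(m.shape,np.uint8);mm[y0:y1,x0:x1]=m[y0:y1,x0:x1]
    n,l,s,c=cv2.connectedComponentsWithStats(mm);k=1+np.argmax(s[1:,4])
    pts=cv2.convexHull(np.argwhere(l==k)[:,::-1].astype(np.float32));ctr,r=cv2.minEnclosingCircle(pts)
    e=cv2.fitEllipse(pts);p=ray(cam,e[0],z);print('px',np.round(e[0],1),'axes',np.round(e[1],1),'xy',p[:2].round(4));return p
def masks(i):
    h=cv2.cvtColor(i,cv2.COLOR_RGB2HSV)
    return ((h[...,0]<8)|(h[...,0]>172))&(h[...,1]>130)&(h[...,2]>60),(h[...,0]>45)&(h[...,0]<85)&(h[...,1]>90)&(h[...,2]>40)
E
python3 -c "
from h import *
here();i=snapshot('top');np.save('t.npy',i);r,g=masks(i)
box=(300,200,400,260)
pr=blob(r,.026,box);pg=blob(g,.026,box)
ax=np.array([.514,-.1168])
for p in(pr,pg): d=p[:2]-ax;a=np.arctan2(d[1],d[0]);print(np.degrees(a)%360,np.hypot(*d),ax+.078*np.array([np.cos(a),np.sin(a)]))
to(pr[0],pr[1],.1,-77)"
```

```text
time: 12.62
tool_pos: [0.5304, 0.3178, 0.0214]
orientation: [-3.117, -0.355, -0.001]
force: [0.9, 0.7, 0.8]
grip_width: 0.0537
finger_force: 0.0
time: 13.12
tool_pos: [0.5301, 0.3177, 0.021]
orientation: [-3.118, -0.355, 0.0]
force: [-0.4, -0.2, 0.8]
grip_width: 0.0311
finger_force: 20.0
t 13.125 tcp [0.5301 0.3177 0.021 ] yaw -77.0 tilt 0.21 grip 0.0311 F [-0.4 -0.2  0.8] ff 20.00057816505432 q7 -1.91
px [368.2 216.4] axes [24.1 24.2] xy [ 0.4624 -0.1739]
px [326.4 226.8] axes [23.5 23.6] xy [ 0.4428 -0.0844]
227.89690602847745 0.07700003483766064 [ 0.4617036  -0.17467129]
155.5604896875185 0.07819354365749319 [ 0.44298891 -0.08452888]
 [-17.65, 46.35, -8.07, -0.21, -0.01, -0.01]
```

```bash
python3 -m jog '[0,0,-6,0,0,0, -17.6,46.3,-9,0,0,0, -17.6,46.3,-9,0,0,0, -17.6,46.3,-9,0,0,0, -17.6,46.3,-9,0,0,0, -17.6,46.3,-9,0,0,0, -17.6,46.3,-9,0,0,0, -17.6,46.3,-9,0,0,0, -17.6,46.3,-9,0,0,0, -17.6,46.3,-9,0,0,0, -17.6,46.3,-9,0,0,0, -17.6,46.3,-5,0,0,0]' ; python3 -m jog '[0,0,2,0,0,0, 0,0,2,0,0,0, 0,0,2,0,0,0]'; python3 -c "
from h import *
here();to(.4622,-.1742,.030,-77)"
```

```text
time: 14.68
tool_pos: [0.466, -0.1719, 0.0709]
orientation: [-3.119, -0.36, -0.011]
force: [0.5, 0.1, -0.9]
grip_width: 0.0311
finger_force: 20.0
time: 15.05
tool_pos: [0.4636, -0.172, 0.0498]
orientation: [-3.117, -0.359, -0.001]
force: [0.3, 0.7, -0.0]
grip_width: 0.0314
finger_force: 20.0
t 15.05 tcp [ 0.4636 -0.172   0.0498] yaw -76.9 tilt 0.21 grip 0.0314 F [ 0.3  0.7 -0. ] ff 19.999483823776245 q7 -1.1
 [-0.19, 0.19, 1.98, -0.2, -0.07, 0.13]
```

```bash
python3 -m jog '[-0.2,0.2,1.2,0,0,0, -0.2,0.2,1.9,0,0,0, -0.2,0.2,2.0,0,0,0, -0.2,0.2,2.0,0,0,0]' ; python3 -c "
from h import *
here()"; python3 -m jog '[0,0,0,0,0,0, 0,0,0,0,0,0]' 0.5;  python3 -c "
from h import *
here()
save('p7',snapshot('side')[130:210,250:350],5)"; python3 -m jog '[0,0,-5,0,0,0, 0,0,-8,0,0,0, -4,-18,-11,0,0,0, -4,-18,-11,0,0,0, -4,-18,-11,0,0,0,  -4,-18,-11,0,0,0]' ;python3 -c "
from h import *
here();i=snapshot('top');np.save('t.npy',i);save('p8',i[170:250,290:400],5);r,g=masks(i)
box=(300,200,400,260)
pr=blob(r,.026,box);pg=blob(g,.026,box)"
```

```text
time: 15.55
tool_pos: [0.461, -0.1758, 0.0293]
orientation: [-3.118, -0.354, 0.001]
force: [0.0, -0.4, 0.8]
grip_width: 0.0312
finger_force: 20.0
t 15.55 tcp [ 0.461  -0.1758  0.0293] yaw -77.0 tilt 0.19 grip 0.0312 F [ 0.  -0.4  0.8] ff 20.000866055488586 q7 -1.1
time: 15.8
tool_pos: [0.4612, -0.1753, 0.0292]
orientation: [-3.118, -0.355, 0.0]
force: [-0.4, 0.5, 0.3]
grip_width: 0.0448
finger_force: 0.0
t 15.8 tcp [ 0.4612 -0.1753  0.0292] yaw -77.0 tilt 0.21 grip 0.0448 F [-0.4  0.5  0.3] ff 0.0 q7 -1.1
time: 16.6
tool_pos: [0.3798, -0.0053, 0.1404]
orientation: [-3.115, -0.37, 0.001]
force: [-0.3, -0.3, -0.2]
grip_width: 0.0462
finger_force: 0.0
t 16.6 tcp [ 0.3798 -0.0053  0.1404] yaw -76.4 tilt 0.29 grip 0.0462 F [-0.3 -0.3 -0.2] ff 0.0 q7 -1.42
px [368.1 216.6] axes [23.6 24.1] xy [ 0.462  -0.1737]
px [326.3 226.7] axes [23.5 23.9] xy [ 0.443  -0.0843]
```

View pics/p8.png

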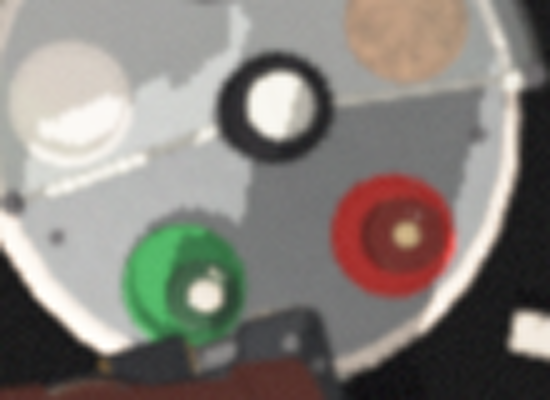

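Red sits within about 2 mm of the red cup's centre. Green is about 6.5 mm off in its cup, with its top at pixel (330.6,228.2) and the collar at (326.3,226.7). I'll regrasp green and centre it.

```bash
python3 -m jog '[0,0,0,0,0,0]' 0.56; python3 -c "
from h import *
here();p=ray('top',(330.5,228.2),.036);print(p)
to(p[0],p[1],.06,-77);to(p[0],p[1],.0285,-77)"
```

```text
time: 16.77
tool_pos: [0.3825, -0.0104, 0.1399]
orientation: [-3.119, -0.352, -0.001]
force: [0.3, -0.4, -0.3]
grip_width: 0.0506
finger_force: 0.0
t 16.775 tcp [ 0.3825 -0.0104  0.1399] yaw -77.1 tilt 0.17 grip 0.0506 F [ 0.3 -0.4 -0.3] ff 0.0 q7 -1.42
[ 0.43957903 -0.09142139  0.036     ]
 [3.76, 9.19, 7.96, -0.17, -0.04, -0.11]
 [3.75, 9.2, 11.11, -0.17, -0.04, -0.11]
```

```bash
python3 -m jog '[3.75,9.2,3,0,0,0, 3.75,9.2,5,0,0,0, 3.75,9.2,7,0,0,0, 3.75,9.2,8.5,0,0,0, 3.75,9.2,9,0,0,0, 3.75,9.2,9,0,0,0]'; python3 -c "
from h import *
here();to(.4400,-.0910,.0285,-77)"
```

```text
time: 17.52
tool_pos: [0.439, -0.0913, 0.0492]
orientation: [-3.118, -0.352, 0.001]
force: [-0.2, 0.1, -0.6]
grip_width: 0.0519
finger_force: 0.0
t 17.525 tcp [ 0.439  -0.0913  0.0492] yaw -77.1 tilt 0.2 grip 0.0519 F [-0.2  0.1 -0.6] ff 0.0 q7 -1.25
 [0.11, -0.0, 2.07, -0.19, 0.03, -0.11]
```

```bash
python3 -m jog '[0.1,0,2.0,0,0,0, 0.1,0,2.05,0,0,0, 0.1,0,2.05,0,0,0]'; python3 -m jog '[0,0,0,0,0,0, 0,0,0,0,0,0, 0,0,0,0,0,0]' 0.2 12; python3 -m jog '[0,0,-1.2,0,0,0, 0,0,-1.2,0,0,0, 0,0,-1.2,0,0,0]'; python3 -c "
from h import *
here();i=snapshot('top');r,g=masks(i)
pr=blob(r,.026,(340,200,400,260))
d=pr[:2]-np.array([.514,-.1168]);a=np.arctan2(d[1],d[0])-np.radians(72);c=np.array([.514,-.1168])+.078*np.array([np.cos(a),np.sin(a)]);print(np.degrees(a),c)
to(c[0],c[1],.029,-77)
s=snapshot('side');r,g=masks(s);blob(g,.023,(285,160,320,190),'side');print(proj('side',(*c,.023)))"
```

```text
time: 17.9
tool_pos: [0.4403, -0.0902, 0.0297]
orientation: [-3.118, -0.355, -0.001]
force: [0.5, -0.7, -0.6]
grip_width: 0.0522
finger_force: 0.0
time: 18.27
tool_pos: [0.4401, -0.0901, 0.0293]
orientation: [-3.118, -0.355, -0.0]
force: [-0.2, -0.3, 1.7]
grip_width: 0.0291
finger_force: 12.0
time: 18.65
tool_pos: [0.4399, -0.0902, 0.0413]
orientation: [-3.118, -0.355, -0.0]
force: [0.4, 0.4, -0.3]
grip_width: 0.0293
finger_force: 12.0
t 18.65 tcp [ 0.4399 -0.0902  0.0413] yaw -77.0 tilt 0.19 grip 0.0293 F [ 0.4  0.4 -0.3] ff 11.999524980783463 q7 -1.25
px [351.6 255.5] axes [ 8.4 14.1] xy [ 0.381  -0.1356]
-243.9535644416399 [ 0.47975024 -0.0467218 ]
 [4.87, -3.33, 1.22, -0.2, 0.0, -0.01]
px [298.5 178.3] axes [10.  21.3] xy [ 0.4421 -0.0877]
[281.60205654 184.75241623]
```

```bash
python3 -m jog '[0.4,-0.45,0,0,0,0, 0.4,-0.45,0.6,0,0,0, 0.4,-0.45,1.1,0,0,0, 0.4,-0.45,1.2,0,0,0, 0.4,-0.45,1.2,0,0,0]';python3 -m jog '[0,0,0,0,0,0, 0,0,0,0,0,0]' 0.5; python3 -m jog '[0,0,-5,0,0,0, 0,0,-10,0,0,0, 17,-26,-11,0,0,0, 17,-26,-11,0,0,0, 17,-26,-11,0,0,0,  17,-26,-11,0,0,0, 17,-26,-11,0,0,0]' ;python3 -c "
from h import *
here();i=snapshot('top');np.save('t.npy',i);save('p9',i[130:250,290:400],5);r,g=masks(i)
box=(300,200,400,260)
pr=blob(r,.026,box);pg=blob(g,.026,box)
to(.514,-.1168,.13,-77);to(.514,-.1168,.065,-77)"
```

```text
time: 19.38
tool_pos: [0.4426, -0.0847, 0.0291]
orientation: [-3.118, -0.355, 0.001]
force: [-0.5, -0.0, 3.9]
grip_width: 0.0294
finger_force: 12.0
time: 19.62
tool_pos: [0.4427, -0.0849, 0.0288]
orientation: [-3.118, -0.355, 0.001]
force: [0.1, -0.8, 1.3]
grip_width: 0.0442
finger_force: 0.0
time: 20.5
tool_pos: [0.5504, 0.2082, 0.1397]
orientation: [-3.118, -0.355, 0.001]
force: [1.4, -0.6, -0.6]
grip_width: 0.0461
finger_force: 0.0
t 20.5 tcp [0.5504 0.2082 0.1397] yaw -77.0 tilt 0.18 grip 0.0461 F [ 1.4 -0.6 -0.6] ff 0.0 q7 -1.77
px [368.1 216.6] axes [23.6 24.1] xy [ 0.462  -0.1738]
px [326.4 226.7] axes [23.5 23.9] xy [ 0.4428 -0.0846]
 [-11.66, 31.89, 0.52, -0.74, -0.39, 0.66]
 [-11.71, 31.97, 7.02, -0.74, -0.39, 0.66]
```

View pics/p9.png

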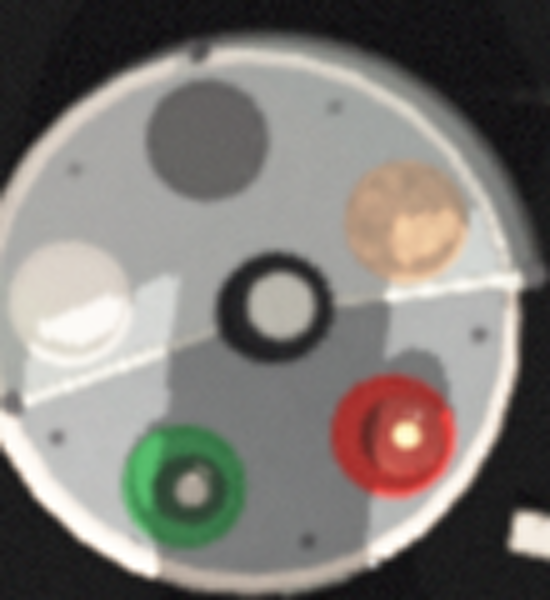

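Green is now centred, collar (326.4,226.7), and red is well in its cup. Next, the knob at pixel (346,191), world (0.514,-0.117).

```bash
python3 -m jog '[-11.7,31.9,0,0,0,0, -11.7,31.9,0,0,0,0, -11.7,31.9,0,0,0,0, -11.7,31.9,0,0,0,0, -11.7,31.9,0,0,0,0, -11.7,31.9,0,0,0,0, -11.7,31.9,0,0,0,0, -11.7,31.9,2,0,0,0, -11.7,31.9,4,0,0,0, -11.7,31.9,4,0,0,0]' 0.72; python3 -c "
from h import *
here();to(.514,-.1168,.066,-77)"
```

```text
time: 21.8
tool_pos: [0.5068, -0.1279, 0.0975]
orientation: [-3.115, -0.36, 0.006]
force: [0.1, 0.1, -0.2]
grip_width: 0.0667
finger_force: 0.0
t 21.8 tcp [ 0.5068 -0.1279  0.0975] yaw -76.8 tilt 0.41 grip 0.0667 F [ 0.1  0.1 -0.2] ff 0.0 q7 -1.18
 [0.96, -0.9, 3.15, -0.37, 0.17, 0.18]
```

```bash
python3 -m jog '[0.8,-0.9,0,0,0,0, 0.8,-0.9,0,0,0,0]'; python3 -c "
from h import *
here();to(.514,-.1168,.066,-77)"
```

```text
time: 22.05
tool_pos: [0.5151, -0.1177, 0.0997]
orientation: [-3.117, -0.361, -0.004]
force: [-0.1, 0.7, 0.2]
grip_width: 0.0669
finger_force: 0.0
t 22.05 tcp [ 0.5151 -0.1177  0.0997] yaw -76.8 tilt 0.27 grip 0.0669 F [-0.1  0.7  0.2] ff 0.0 q7 -1.2
 [-0.09, -0.1, 3.37, -0.22, -0.16, 0.2]
```

```bash
python3 -m jog '[-0.1,-0.1,3.3,0,0,0.2, -0.1,-0.1,3.3,0,0,0.2, -0.1,-0.1,3.3,0,0,0.2]'; python3 -m jog '[0,0,0,0,0,0, 0,0,0,0,0,0, 0,0,0,0,0,0]' 0.3 15; python3 -c "
from h import *
here()"; python3 -m jog '[0,0,0,0,0,-8, 0,0,0,0,0,-16]'; python3 -c "
from h import *
here()"
```

```text
time: 22.42
tool_pos: [0.513, -0.1192, 0.0668]
orientation: [-3.119, -0.35, -0.002]
force: [0.4, 0.2, -0.8]
grip_width: 0.0666
finger_force: 0.0
time: 22.8
tool_pos: [0.512, -0.1156, 0.0665]
orientation: [-3.114, -0.352, 0.001]
force: [-2.2, 5.6, 5.3]
grip_width: 0.0436
finger_force: 15.0
t 22.8 tcp [ 0.512  -0.1156  0.0665] yaw -77.1 tilt 0.47 grip 0.0436 F [-2.2  5.6  5.3] ff 14.998370241955854 q7 -1.21
time: 23.05
tool_pos: [0.5122, -0.1161, 0.0665]
orientation: [-3.034, -0.789, -0.001]
force: [-1.0, 4.8, 3.2]
grip_width: 0.0438
finger_force: 15.0
t 23.05 tcp [ 0.5122 -0.1161  0.0665] yaw -60.9 tilt 0.4 grip 0.0438 F [-1.   4.8  3.2] ff 14.984094635001384 q7 -1.01
```

```bash
python3 -m jog '[0,0,0,0,0,-2, 0,0,0,0,0,-6, 0,0,0,0,0,-12, 0,0,0,0,0,-18, 0,0,0,0,0,-24, 0,0,0,0,0,-30, 0,0,0,0,0,-36, 0,0,0,0,0,-42, 0,0,0,0,0,-48, 0,0,0,0,0,-54, 0,0,0,0,0,-60, 0,0,0,0,0,-66]'; python3 -m jog '[0,0,0,0,0,-6, 0,0,0,0,0,-12, 0,0,0,0,0,-18, 0,0,0,0,0,-24, 0,0,0,0,0,-30, 0,0,0,0,0,-36, 0,0,0,0,0,-42, 0,0,0,0,0,-48, 0,0,0,0,0,-54, 0,0,0,0,0,-59, 0,0,0,0,0,-62, 0,0,0,0,0,-63]'; python3 -c "
from h import *
here()"
```

```text
time: 24.55
tool_pos: [0.5139, -0.1171, 0.0664]
orientation: [-2.121, -2.315, -0.01]
force: [3.1, 4.4, 0.1]
grip_width: 0.0439
finger_force: 15.0
time: 26.05
tool_pos: [0.5156, -0.1159, 0.0663]
orientation: [0.601, 3.079, 0.016]
force: [4.6, 6.9, -4.6]
grip_width: 0.0435
finger_force: 15.0
t 26.05 tcp [ 0.5156 -0.1159  0.0663] yaw 67.9 tilt 0.66 grip 0.0435 F [ 4.6  6.9 -4.6] ff 15.044860467896797 q7 0.66
```

```bash
python3 -m jog '[0,0,0,0,0,0, 0,0,0,0,0,0, 0,0,-5,0,0,-2, 0,0,-8,0,0,-10, 0,0,-8,0,0,-20, 0,0,-8,0,0,-30, 0,0,-8,0,0,-35, 0,0,-8,0,0,-35]' 0.72; python3 -c "
from h import *
here();to(.5485,.2500,.06,103)"
```

```text
time: 27.05
tool_pos: [0.5116, -0.1205, 0.1455]
orientation: [0.346, -3.121, -0.004]
force: [0.2, -0.2, -0.9]
grip_width: 0.0665
finger_force: 0.0
t 27.05 tcp [ 0.5116 -0.1205  0.1455] yaw 102.7 tilt 0.2 grip 0.0665 F [ 0.2 -0.2 -0.9] ff 0.0 q7 1.27
 [-11.73, 35.31, 8.64, 0.17, -0.09, -0.35]
```

```bash
python3 -m jog '[-11.7,35.3,2,0,0,0, -11.7,35.3,2,0,0,0, -11.7,35.3,2,0,0,0, -11.7,35.3,2,0,0,0, -11.7,35.3,2,0,0,0, -11.7,35.3,2,0,0,0, -11.7,35.3,4,0,0,0, -11.7,35.3,7,0,0,0, -11.7,35.3,9,0,0,0, -11.7,35.3,9,0,0,0, -11.7,35.3,9,0,0,0]' 0.58; python3 -c "
from h import *
here();to(.5485,.2500,.0185,103)
i=snapshot('top');np.save('t.npy',i);save('p10',np.hstack([i[130:250,290:400],i[130:250,100:240]]),3)
r,g=masks(i);box=(300,140,400,260)
ax=np.array([.514,-.1168])
for m in(r,g):
  p=blob(m,.026,box);d=p[:2]-ax;print(np.degrees(np.arctan2(d[1],d[0]))%360)"
```

```text
time: 28.42
tool_pos: [0.5488, 0.251, 0.0579]
orientation: [-0.348, 3.121, 0.007]
force: [-1.7, -0.1, 0.3]
grip_width: 0.0538
finger_force: 0.0
t 28.425 tcp [0.5488 0.251  0.0579] yaw 102.7 tilt 0.25 grip 0.0538 F [-1.7 -0.1  0.3] ff 0.0 q7 0.63
 [0.05, -0.1, 3.94, 0.24, 0.07, -0.27]
px [334.6 243.5] axes [34.2 74.3] xy [ 0.4072 -0.1006]
171.40204111348527
px [380.  176.4] axes [2.  5.6] xy [ 0.547  -0.2027]
291.00271197427713
```

View pics/p10.png

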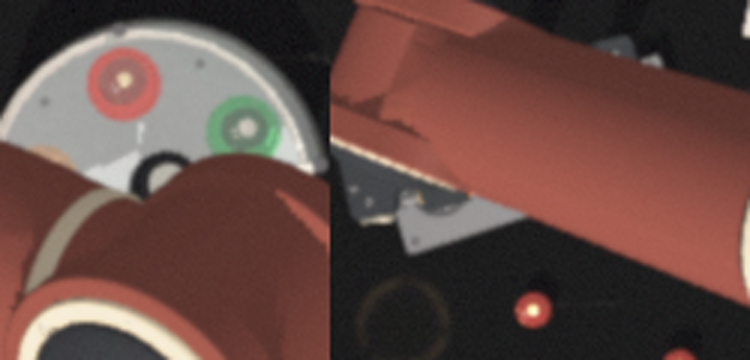

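The picture shows red and green, still centred in their cups, now under the cover at top pixels (331,158) and (371,173). The arm hides the open side. Descend on ivory.

```bash
python3 -m jog '[0,-0.05,3.0,0,0,0, 0,-0.05,3.9,0,0,0, 0,-0.05,3.9,0,0,0, 0,-0.05,3.9,0,0,0]'; python3 -m jog '[0,0,0,0,0,0, 0,0,0,0,0,0, 0,0,0,0,0,0]' 0.2 15; python3 -m jog '[0,0,-6,0,0,0, 0,0,-9,0,0,0, 0,0,-12,0,0,0, 0,0,-12,0,0,0]';python3 -c "
from h import *
here();i=snapshot('top');np.save('t.npy',i)
ax=np.array([.514,-.1168])
for uv in((331.3,157.7),(371.3,173.3)):
  p=ray('top',uv,.026);d=p[:2]-ax;print(np.degrees(np.arctan2(d[1],d[0]))%360,np.hypot(*d))
for n,a in(('white',229),('black',157)):
  a=np.radians(a);print(n,ax+.078*np.array([np.cos(a),np.sin(a)]))
to(.4628,-.1757,.13,103)"
```

```text
time: 28.98
tool_pos: [0.5489, 0.2513, 0.0193]
orientation: [-0.35, 3.121, 0.007]
force: [0.4, -0.7, 0.7]
grip_width: 0.0544
finger_force: 0.0
time: 29.35
tool_pos: [0.5484, 0.2509, 0.0184]
orientation: [-0.35, 3.122, 0.006]
force: [0.5, 0.2, 0.3]
grip_width: 0.0293
finger_force: 15.0
time: 29.85
tool_pos: [0.5494, 0.2514, 0.1404]
orientation: [-0.349, 3.118, 0.009]
force: [-0.4, 0.7, -0.1]
grip_width: 0.0294
finger_force: 15.0
t 29.85 tcp [0.5494 0.2514 0.1404] yaw 102.8 tilt 0.4 grip 0.0294 F [-0.4  0.7 -0.1] ff 14.99817743897438 q7 0.71
12.375388478859639 0.07734569659698179
300.6275771416044 0.07852056936627663
white [ 0.4628274  -0.17566735]
black [ 0.44220062 -0.08632297]
 [17.8, -39.65, 0.69, 0.2, 0.09, -0.22]
```

```bash
python3 -m jog '[17.8,-39.6,0.5,0,0,0, 17.8,-39.6,0.5,0,0,0, 17.8,-39.6,0.5,0,0,0, 17.8,-39.6,0.5,0,0,0, 17.8,-39.6,0.5,0,0,0, 17.8,-39.6,0.5,0,0,0, 17.8,-39.6,0.5,0,0,0, 17.8,-39.6,0.5,0,0,0, 17.8,-39.6,3,0,0,0, 17.8,-39.6,6,0,0,0, 17.8,-39.6,8,0,0,0, 17.8,-39.6,8,0,0,0]'; python3 -c "
from h import *
here();to(.4623,-.1752,.0285,103)
save('p11',np.hstack([snapshot('top')[130:250,290:410],snapshot('side')[110:230,240:360]]),3)"
```

```text
time: 31.4
tool_pos: [0.4608, -0.1737, 0.0548]
orientation: [0.353, -3.117, -0.01]
force: [-0.1, -0.4, -0.4]
grip_width: 0.0293
finger_force: 15.0
t 31.4 tcp [ 0.4608 -0.1737  0.0548] yaw 102.9 tilt 0.44 grip 0.0293 F [-0.1 -0.4 -0.4] ff 14.9983611702919 q7 1.22
 [-0.12, -0.2, 2.63, 0.38, -0.23, -0.09]
```

View pics/p11.png

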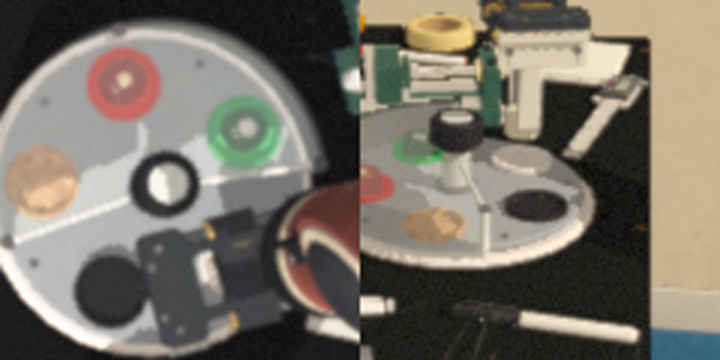

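The white cup is below the held ivory specimen at side pixel (414,163). The black cup is at top pixel (327.3,226.7), as predicted. Lower and release.

```bash
python3 -m jog '[-0.05,-0.1,1.5,0,0,0, -0.05,-0.1,2.3,0,0,0, -0.05,-0.1,2.6,0,0,0, -0.05,-0.1,2.6,0,0,0, -0.05,-0.1,2.6,0,0,0]'; python3 -c "
from h import *
here()"; python3 -m jog '[0,0,0,0,0,0, 0,0,0,0,0,0]' 0.5; python3 -m jog '[0,0,-5,0,0,0, 0,0,-9,0,0,0, 0,0,-11,0,0,0, 0,0,-11,0,0,0]' 0.58; python3 -c "
from h import *
here();to(.5680,.1835,.12,103);to(.5680,.1835,.055,103)"
```

```text
time: 32.12
tool_pos: [0.4633, -0.1758, 0.0309]
orientation: [-0.35, 3.122, 0.005]
force: [-0.9, 0.4, -0.4]
grip_width: 0.0296
finger_force: 15.0
t 32.125 tcp [ 0.4633 -0.1758  0.0309] yaw 102.8 tilt 0.2 grip 0.0296 F [-0.9  0.4 -0.4] ff 14.99831110239029 q7 1.18
time: 32.38
tool_pos: [0.4632, -0.1759, 0.0309]
orientation: [-0.35, 3.122, 0.005]
force: [0.1, 0.2, 0.1]
grip_width: 0.0443
finger_force: 0.0
time: 32.88
tool_pos: [0.4637, -0.1765, 0.1414]
orientation: [-0.349, 3.121, 0.004]
force: [-0.3, 0.8, -0.5]
grip_width: 0.0537
finger_force: 0.0
t 32.875 tcp [ 0.4637 -0.1765  0.1414] yaw 102.8 tilt 0.15 grip 0.0537 F [-0.3  0.8 -0.5] ff 0.0 q7 1.37
 [-18.12, 32.81, 2.24, 0.12, 0.09, -0.24]
 [-18.11, 32.79, 8.74, 0.12, 0.09, -0.24]
```

```bash
python3 -m jog '[-18.1,32.8,0,0,0,0, -18.1,32.8,0,0,0,0, -18.1,32.8,0,0,0,0, -18.1,32.8,0,0,0,0, -18.1,32.8,0,0,0,0, -18.1,32.8,0,0,0,0, -18.1,32.8,0,0,0,0, -18.1,32.8,3,0,0,0, -18.1,32.8,6,0,0,0, -18.1,32.8,8.5,0,0,0, -18.1,32.8,8.5,0,0,0, -18.1,32.8,8.5,0,0,0]'; python3 -c "
from h import *
here();to(.5680,.1835,.0185,103)
save('p12',np.hstack([snapshot('top')[130:250,290:410],snapshot('side')[180:300,180:300]]),3)"
```

```text
time: 34.38
tool_pos: [0.5671, 0.1836, 0.0569]
orientation: [0.349, -3.122, -0.005]
force: [0.9, 0.7, 0.2]
grip_width: 0.0539
finger_force: 0.0
t 34.375 tcp [0.5671 0.1836 0.0569] yaw 102.8 tilt 0.2 grip 0.0539 F [0.9 0.7 0.2] ff 0.0 q7 0.73
 [-0.09, -0.04, 3.84, 0.2, -0.01, -0.24]
```

View pics/p12.png

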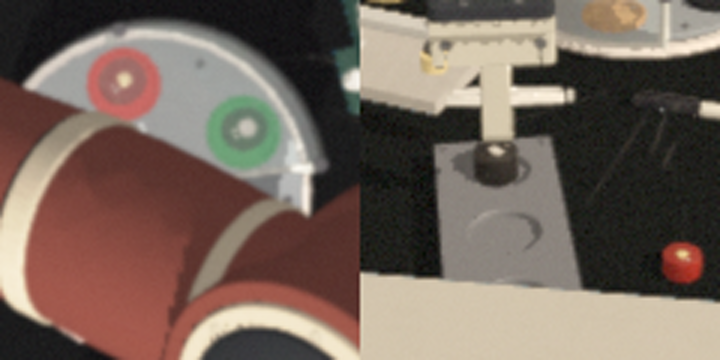

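The finger is in line with the black specimen, whose top is at side pixel (224,229). The gripper is ready to descend.

```bash
python3 -m jog '[-0.05,0,3.0,0,0,0, -0.05,0,3.85,0,0,0, -0.05,0,3.85,0,0,0, -0.05,0,3.85,0,0,0]'; python3 -m jog '[0,0,0,0,0,0, 0,0,0,0,0,0, 0,0,0,0,0,0]' 0.2 15; python3 -c "
from h import *
here()"; python3 -m jog '[0,0,-6,0,0,0, 0,0,-9,0,0,0, 0,0,-12,0,0,0, 0,0,-12,0,0,0]';python3 -c "
from h import *
here();print(ray('top',(327.3,226.7),.026))
to(.4428,-.0858,.13,103);to(.4428,-.0858,.055,103)"
```

```text
time: 34.98
tool_pos: [0.5681, 0.1848, 0.0195]
orientation: [-0.35, 3.121, 0.007]
force: [-0.0, 0.2, -0.7]
grip_width: 0.0536
finger_force: 0.0
time: 35.35
tool_pos: [0.5676, 0.1844, 0.0186]
orientation: [-0.35, 3.122, 0.006]
force: [-1.3, -0.6, 1.4]
grip_width: 0.0293
finger_force: 15.0
t 35.35 tcp [0.5676 0.1844 0.0186] yaw 102.8 tilt 0.22 grip 0.0293 F [-1.3 -0.6  1.4] ff 15.021222978830338 q7 0.69
time: 35.85
tool_pos: [0.5687, 0.1848, 0.1406]
orientation: [-0.349, 3.118, 0.008]
force: [-0.7, -0.2, -1.0]
grip_width: 0.0295
finger_force: 15.0
t 35.85 tcp [0.5687 0.1848 0.1406] yaw 102.8 tilt 0.38 grip 0.0295 F [-0.7 -0.2 -1. ] ff 14.998278021812439 q7 0.82
[ 0.44288656 -0.08644163  0.026     ]
 [18.27, -23.61, 0.87, 0.26, 0.27, -0.22]
 [18.3, -23.65, 8.37, 0.26, 0.27, -0.22]
```

```bash
python3 -m jog '[18.3,-23.6,0.5,0,0,0, 18.3,-23.6,0.5,0,0,0, 18.3,-23.6,0.5,0,0,0, 18.3,-23.6,0.5,0,0,0, 18.3,-23.6,0.5,0,0,0, 18.3,-23.6,0.5,0,0,0, 18.3,-23.6,0.5,0,0,0, 18.3,-23.6,3,0,0,0, 18.3,-23.6,6,0,0,0, 18.3,-23.6,8,0,0,0, 18.3,-23.6,8,0,0,0, 18.3,-23.6,8.5,0,0,0]'; python3 -c "
from h import *
here();to(.4428,-.0860,.0285,103)"
```

```text
time: 37.35
tool_pos: [0.4425, -0.0852, 0.0531]
orientation: [-0.353, 3.12, 0.006]
force: [-0.3, 0.0, -0.5]
grip_width: 0.0294
finger_force: 15.0
t 37.35 tcp [ 0.4425 -0.0852  0.0531] yaw 102.9 tilt 0.25 grip 0.0294 F [-0.3  0.  -0.5] ff 14.998189508914948 q7 0.99
 [-0.01, -0.09, 2.46, 0.22, 0.13, -0.1]
```

```bash
python3 -m jog '[0,-0.1,1.5,0,0,0, 0,-0.1,2.3,0,0,0, 0,-0.1,2.5,0,0,0, 0,-0.1,2.5,0,0,0, 0,-0.1,2.5,0,0,0]'; python3 -c "
from h import *
here()"; python3 -m jog '[0,0,0,0,0,0, 0,0,0,0,0,0]' 0.5; python3 -m jog '[0,0,-5,0,0,0, 0,0,-9,0,0,0, 0,0,-12,0,0,0, -12,26,-12,0,0,0, -12,26,-12,0,0,0, -12,26,-12,0,0,0, -12,26,-12,0,0,0, -12,26,-12,0,0,0, -12,26,-12,0,0,0]'; python3 -c "
from h import *
here()
a,b=snapshot('top'),snapshot('side');np.save('t.npy',a)
save('p13',np.hstack([a[140:250,290:400],b[120:230,220:330]]),3.5)"
```

```text
time: 37.98
tool_pos: [0.4418, -0.0874, 0.0279]
orientation: [-0.35, 3.122, 0.005]
force: [-1.2, 0.0, -0.7]
grip_width: 0.0293
finger_force: 15.0
t 37.975 tcp [ 0.4418 -0.0874  0.0279] yaw 102.8 tilt 0.2 grip 0.0293 F [-1.2  0.  -0.7] ff 14.99833345413208 q7 0.94
time: 38.22
tool_pos: [0.4416, -0.0875, 0.0277]
orientation: [-0.35, 3.122, 0.005]
force: [0.5, 0.2, 0.6]
grip_width: 0.0443
finger_force: 0.0
time: 39.35
tool_pos: [0.5005, 0.1963, 0.1489]
orientation: [-0.359, 3.121, 0.01]
force: [-0.8, -1.1, 0.4]
grip_width: 0.0463
finger_force: 0.0
t 39.35 tcp [0.5005 0.1963 0.1489] yaw 103.1 tilt 0.37 grip 0.0463 F [-0.8 -1.1  0.4] ff 0.0 q7 0.73
```

View pics/p13.png

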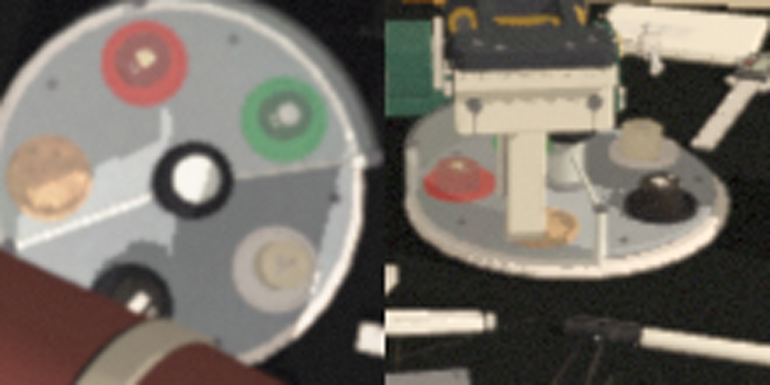

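All four stand upright inside their own collars. Red and green are centred within about 2–3 mm, and ivory is off by about 3.5 mm. The arm partly hides the black one, so I'll clear it for a last look.

```bash
python3 -m jog '[0,15,-6,0,0,0, 0,15,-6,0,0,0, 0,15,-6,0,0,0, 0,15,-6,0,0,0, 0,15,-6,0,0,0]'; python3 -c "
from h import *
here()
a,b=snapshot('top'),snapshot('side')
save('p14',np.hstack([a[140:250,290:400],b[120:230,220:330]]),3.5)"
```

```text
time: 40.08
tool_pos: [0.4689, 0.3353, 0.208]
orientation: [0.345, -3.122, -0.0]
force: [0.8, -0.7, -0.5]
grip_width: 0.0463
finger_force: 0.0
t 40.075 tcp [0.4689 0.3353 0.208 ] yaw 102.6 tilt 0.06 grip 0.0463 F [ 0.8 -0.7 -0.5] ff 0.0 q7 0.58
```

View pics/p14.png

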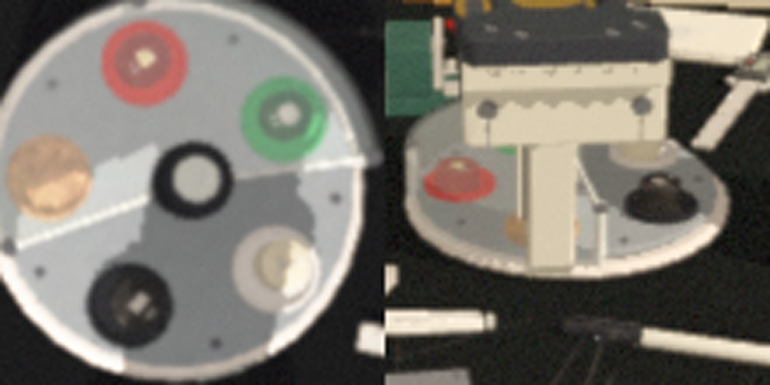

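The black specimen stands in its cup about 3 mm off centre, with its metal piece at (139,303) and the collar centre at (130,304) in the crop. All four are in place and the arm is clear, so I'm handing in.

```bash
python3 -c "
from h import *
here();print(robot.finish_job())"
```

```text
t 40.175 tcp [0.469  0.3352 0.2079] yaw 102.6 tilt 0.09 grip 0.0464 F [ 0.1 -0.2  0.5] ff 0.0 q7 0.58
the job is handed in; nothing more can be done
None
```

I handed the job in at about 40 s of robot time: by the last pictures, red, green, ivory and black each stand upright in their own cup, within about 4 mm of its centre, and the robot touches nothing; no verdict came back.

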